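Feel for the notch and release the secret drawer

ROBOT

A 6-joint arm with a two-finger parallel gripper is mounted at the origin on the work surface. World frame = base frame: x ahead of the robot, y to its left, z up, the work surface at z = 0. Lengths are in m, angles in rad, forces in N, time in s.
With the tool pointing down it reaches from about 0.3 to 0.95 m from the base axis. Payload 3.1 kg.
Tool frame: the origin (TCP) lies midway between the tips of the shut fingers; the grasp point (between the pads) lies 19 mm behind it (arm.grip_point_offset is the distance from the TCP to the grasp point, in m); z points along the fingers, y is the line along which they close (so a half turn about z gives the same grasp; the last joint's range is limited). The gripper opens to 85 mm and grips with 20 to 120 N. Pads are 22 mm wide; open, the fingers measure 114 mm over their backs; the gripper's body (76 mm by 85 mm) begins 54 mm behind the grasp point. The pads swing forward as they close: fully open they stand 13 mm farther back than shut.
Start: joints at [-1.222, 0.308, 1.634, -0, 1.2, -0.07], TCP at [0.254, -0.571, 0.198] pointing down, gripper open.
Joint ranges: [-3.06, 3.06], [-0.79, 1.96], [0.05, 2.63], [-1.19, 4.34], [0.05, 2.64], [-2.94, 2.94]. Speed limits (rad/s): [2.79, 2.79, 3.14, 3.14, 3.14, 3.14].

INTERFACE

Orientations are given as a rotation vector (axis times angle).
In Python, from plant import monitor, viewer, workorder, arm gives the robot as it stands. The module is installed in compiled form; this text tells all that it offers.
- The arm moves only by the tool move_arm, never from a script. Its argument "deltas" is a list that holds one entry, the list of rows, each a list of 7 numbers: the shift along the world's x, y, z each as a share of 500 mm, from -1 to 1, then the turn, a rotation vector about the world's x, y, z each as a share of 360 degrees, from -1 to 1, then the opening, from 0 (shut) to 1 (fully open). A call has 1 to 8 rows; each row shifts and turns the commanded pose from where the row before left it; what a row does not reach is not made up. A row lasts 1/8 s, in which the tool goes at most 62.5 mm and 10.7 degrees, less where a joint would pass 70% of its speed; a pose out of reach is approached as far as the arm can. A call with a number of a shift or a turn outside -1 to 1 is refused whole. A call with a gripper value outside its range is refused whole. The fingers move at their own pace and stop on an object; "squeeze" is the grip in N (left out, the last holds). Time passes only in rows, so rows that do not move let the fingers close. It gives the time, the measured TCP pose, the force, the opening and the grip force at its end, in the units of the state.
- monitor.get_obs(): the state, without advancing time (a new reading comes with each control period).
- viewer.snapshot(name): name is "side" or "top" or "wrist"; returns a dict with "img" (384x512x3 uint8, red, green, blue), "fov_y" (degrees; the focal length in pixels is half the picture's height over the tangent of half this angle, whatever the lens; pixels are square), "cx", "cy" (the principal point, pixels), "extrinsics" (4x4, takes a point from world to camera coordinates). Camera axes: x right, y down, z forward; pixel columns grow to the right and rows downward; lengths in m; the calibration is good to about 2 mm. A picture is of the moment at which its call begins. There is no depth.
- workorder.close_job(): hands the job in; it is judged then, once.
The state is a dict: "time_s": time; "joints": joint angles; "dq": joint speeds; "joint_torque": joint torques, N m; "eef_pos": TCP position; "eef_rot": TCP orientation; "force": force on the tool from outside, world axes, zero at the start; "moment": the same for the moment, N m; "finger_gap": opening from 0.0 (shut) to 1.0 (fully open); "finger_force": force on a finger pad.
Only numpy, scipy, OpenCV 4.12 (cv2) and the standard library are available. Lean on these libraries where they do the work, as an engineer would, in place of code of your own. Each camera call takes 0.05 s, during which the arm holds its last target. There are 200 camera calls.

TASK

The wooden jewellery chest has a secret release: somewhere in the raised rail along its front edge is a notch with a tongue in it. With the fingers shut, set the fingertips lightly on top of the rail at one end, next to an end block, feel along the rail towards the middle until you come to the notch, then press the tongue in it fully down so that the drawer springs open. Do not touch the drawer itself, do not disturb or pick up anything standing around, and draw clear at the end.

Things in the scene. Friction and masses are not known exactly. Their poses are not given: they have to be found in the camera images.
- chest: Fixed wooden chest, 160 deep (x), 440 long (y), 85 high; origin at the centre of its underside, front facing its own -x (to the robot). Along the front edge of its top runs a raised rail of the same wood, 24 wide, top at z = 105 mm, open in front and behind. End blocks (y beyond 170 mm either way) rise to z = 111 mm. Nothing stands within 60 mm behind the rail's centreline.
- rail_mid (a point): Middle of the rail's top (chest frame x -68, y 0, z 105 mm); axes as the chest's. One notch, 46 mm long along y, with upright ends, is cut across the rail, its centre anywhere from y = -60 to +60 mm from here: it varies and is not reported. Its floor is a movable tongue, 10 mm below the rail's top, of the same wood. Thin inlay lines across the rail are mere decoration.
- rail_left (a point): End of the rail's top against the left end block (170 mm along the chest's +y from rail_mid). A start touch counts with the middle of the shut fingers within 60 mm of an end block; then, feeling along, the rail's top (not the tongue) must be touched nearer than 100 mm to rail_mid, for 0.05 s at 0.3 N or more.
- rail_right (a point): End of the rail's top against the right end block (170 mm along the chest's -y from rail_mid). The same holds here as at rail_left: start at either.
- tongue (a joint): Depth by which the release tongue in the notch has been pressed straight down: 0 as found, 0.008 (m) fully down at a hard stop. It gives under about 5 N when pressed slowly (friction, no spring) and stays where it is left. Through a linkage it drives the drawer out 4.4 times as far.
- drawer (a joint): How far the drawer has come out of the chest's front, towards the chest's -x: 0 shut, 0.035 (m) when the tongue is fully down. It stays where it is left.
- drawer_knob (a point): Front end of the small brass knob, 18 across, in the middle of the drawer's front panel. The panel is 260 long by 56 high by 12 thick, on the chest's front face below the rail (z = 15 to 71 mm, 12 proud of the face). The drawer is opened by the tongue only: do not touch it.
- weight: Bystander: small brass weight, 32 across, 32 high, standing on the chest behind the rail; origin at its underside.
- ring_box: Bystander: black ring box 40 x 45 x 30 high, standing on the chest behind the rail; origin at its underside.
- hammer: Bystander: hammer 240 long lying on the table right of the chest.
- jar: Bystander: amber glass jar, 56 across, 60 high, left of the chest; origin at its underside.
- bangle: Bystander: brass bangle 66 across, 12 high, lying on the chest behind the rail; origin at its underside.
- mug: Bystander: steel mug, 76 across, 85 high, left of the chest.

How it is judged:
By the outcome, as a careful person would: the job done as asked, in the order asked, and still so for the second after the job is handed in, with the robot touching nothing.
It also fails if it takes over 54 s, if anything falls off the work surface, if the arm or the gripper's body presses on something with over 40 N, if the wrist force passes 120 N, or if a joint passes its speed limit or range.

## Working session

There is one attempt and no reset: what is moved stays moved. The work goes in short steps, Python scripts to look and compute and a tool call to move; the robot and the scene stay as the last step left them, time stands still between calls to the robot, and variables do not carry over. Pictures are saved under pics/ and viewed, at most 10 in all, crops included, and the job is handed in when it is done.

Besides the shell and the picture viewer there is one more tool, called after ">>>" as name([rows], argument=value, ...), one row to a line, values as JSON. move_arm: Moves the arm, as the interface text tells. Shift numbers are shares of 500 mm and turn numbers shares of 360 degrees, none past 1 either way. Its arguments: {"type":"object","properties":{"deltas":{"type":"array","items":{"type":"array","items":{"type":"array","items":{"type":"number","minimum":-1,"maximum":1}}}},"squeeze":{"type":"number"}},"required":["deltas"]}

```bash
mkdir -p pics; cat > h.py <<'E'
import numpy as np,cv2,pickle
from plant import monitor,viewer,workorder,arm
def snap(n,f):
    s=viewer.snapshot(n); cv2.imwrite(f'pics/{f}.png',cv2.resize(s['img'][:,:,::-1],(800,600),interpolation=cv2.INTER_CUBIC)); pickle.dump(s,open(f'pics/{f}.pkl','wb')); return s
def ray(s,u,v): # u,v in 800x600 px
    u=(u+.5)*.64-.5; v=(v+.5)*.64-.5
    f=192/np.tan(np.radians(s['fov_y'])/2); E=np.array(s['extrinsics']); R=E[:3,:3]
    return -R.T@E[:3,3], R.T@np.array([(u-s['cx'])/f,(v-s['cy'])/f,1])
def atz(s,u,v,z):
    c,d=ray(s,u,v); return c+d*(z-c[2])/d[2]
E
python3 - <<'E'
from h import *
for n in('top','side'):
    s=snap(n,n+'0'); print(n,s['fov_y'],s['cx'],s['cy'],np.round(s['extrinsics'],3))
o=monitor.get_obs(); print(o)
E
```

```text
top 55.786615638535295 251.5089967034161 191.6642841293716 [[ 0.018 -1.    -0.005  0.007]
 [-0.991 -0.017 -0.134  0.556]
 [ 0.134  0.007 -0.991  0.978]
 [ 0.     0.     0.     1.   ]]
side 47.311827615653385 249.71213777396449 192.87804312187228 [[-0.708 -0.706 -0.009  0.416]
 [-0.535  0.545 -0.646  0.365]
 [ 0.461 -0.452 -0.764  1.133]
 [ 0.     0.     0.     1.   ]]
{'time_s': 0.1, 'joints': array([-1.22172731e+00,  3.08931227e-01,  1.63505924e+00,  6.72578352e-06,
        1.19974621e+00, -6.96962907e-02]), 'dq': array([ 0.00059797, -0.0007904 , -0.00093173,  0.00204931,  0.0025135 ,
       -0.00010926]), 'joint_torque': array([-2.99337844e-04, -4.16406655e+01, -2.77644342e+01, -1.22606275e-04,
        3.97289987e-03, -1.85667699e-05]), 'eef_pos': array([ 0.25383945, -0.57022047,  0.19665375]), 'eef_rot': array([-3.07090159e+00, -6.52553874e-01,  4.58854198e-04]), 'force': array([-0.22835846, -0.934358  , -0.32088156]), 'moment': array([ 0.03726389,  0.07623177, -0.00620242]), 'finger_force': 0.0, 'finger_gap': 1.002460088203992}
```

View pics/top0.png

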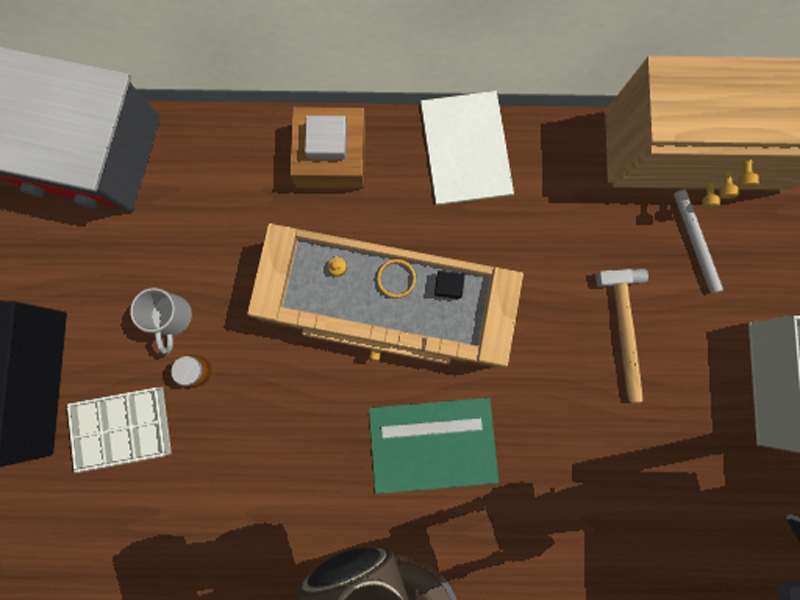

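View pics/side0.png

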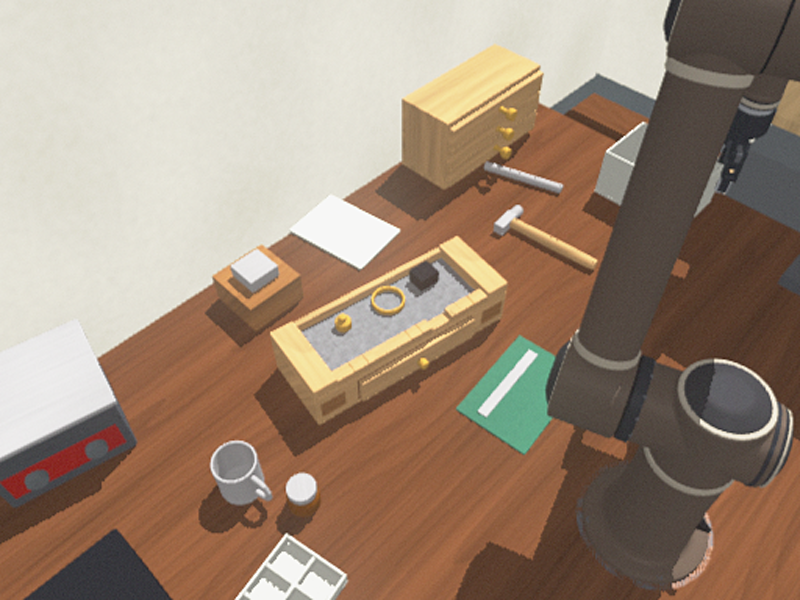

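The top view shows the chest's end-block corners near (268,224), (248,315), (508,365) and (523,272), with the rail along the lower front edge. Next I'll enlarge the rail and fit the chest's pose.

```bash
python3 - <<'E'
from h import *
from scipy.optimize import least_squares
s=pickle.load(open('pics/top0.pkl','rb'))
P=np.array([atz(s,u,v,.111)[:2] for u,v in[(268,224),(248,315),(508,365),(523,272)]])
L=np.array([[.08,.22],[-.08,.22],[-.08,-.22],[.08,-.22]])
def T(p,l): c,q=np.cos(p[2]),np.sin(p[2]); return p[:2]+l@np.array([[c,q],[-q,c]])
r=least_squares(lambda p:(T(p,L)-P).ravel(),[.5,0,0]); print(r.x,r.fun.round(4)*1e3)
print('mid,left,right',T(r.x,np.array([[-.068,0],[-.068,.17],[-.068,-.17]])).round(4))
im=s['img'][:,:,::-1]; cv2.imwrite('pics/crop1.png',cv2.resize(im[180:240,150:340],(800,253),interpolation=cv2.INTER_CUBIC))
s=pickle.load(open('pics/side0.pkl','rb'))
im=s['img'][:,:,::-1]; c2=cv2.resize(im[150:275,170:330],(800,625)[:2],interpolation=cv2.INTER_CUBIC)[:600]; cv2.imwrite('pics/crop2.png',c2)
E
```

```text
[ 0.55637918  0.02863524 -0.17229368] [ 1.3  1.  -0.9  2.6 -1.6 -1.3  1.2 -2.2]
mid,left,right [[ 0.4894  0.0403]
 [ 0.5185  0.2078]
 [ 0.4602 -0.1272]]
```

View pics/crop1.png

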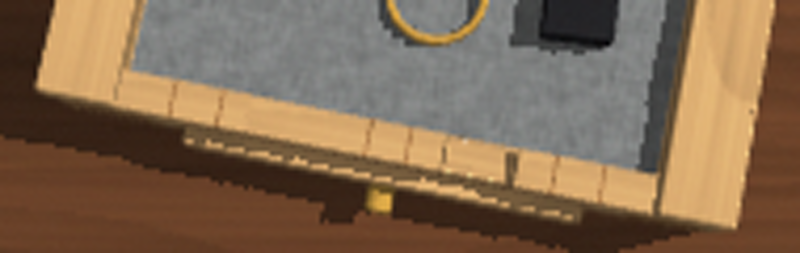

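View pics/crop2.png

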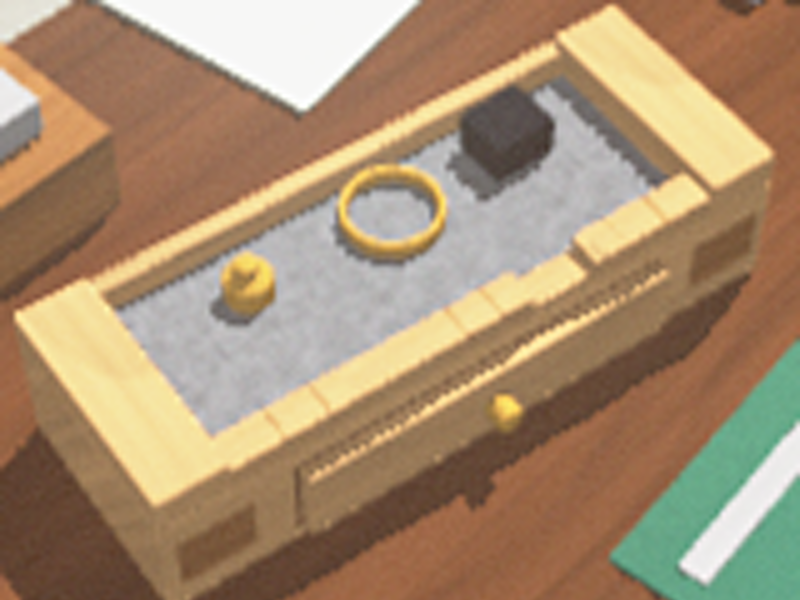

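The side view shows one real notch, right of the middle (crop2 about (520,285) to (580,260); crop1 x≈445–512). That puts it at chest y ≈ -34 to -78. I'll start from the right end with the fingers shut and the pad width along the rail.

>>> move_arm([
  [[0.0425,0.0955,0,0,0,0.026,0],[0.0425,0.0955,0,0,0,0.026,0],[0.0425,0.0955,0,0,0,0.026,0],[0.0425,0.0955,0,0,0,0.026,0],[0.0425,0.0955,0,0,0,0.026,0],[0.0425,0.0955,0,0,0,0.026,0],[0.0425,0.0955,0,0,0,0,0],[0.0425,0.0955,0,0,0,0,0]],
], squeeze=40)

```text
time_s: 1.1
eef_pos: [0.4243, -0.1873, 0.1975]
eef_rot: [-2.404, -2.022, 0.0]
force: [1.0, -0.3, 0.0]
finger_gap: -0.003
finger_force: 0.0
```

>>> move_arm([
  [[0.0425,0.0955,0,0,0,0,0],[0.0425,0.0955,0,0,0,0,0],[0,0,-0.05,0,0,0,0],[0,0,-0.05,0,0,0,0],[0,0,-0.02,0,0,0,0],[0,0,0,0,0,0,0],[0,0,0,0,0,0,0]],
])

```text
time_s: 1.98
eef_pos: [0.4674, -0.094, 0.1387]
eef_rot: [2.403, 2.021, 0.001]
force: [0.4, 0.4, 1.4]
finger_gap: -0.002
finger_force: 0.0
```

```bash
python3 - <<'E'
from h import *
o=monitor.get_obs()
for k in('eef_pos','eef_rot','force','finger_gap','time_s'):print(k,o[k])
snap('side','side1');s=snap('wrist','wrist1')
s=pickle.load(open('pics/top0.pkl','rb'))
for u in(445,512,118,658):
    for v in ((np.interp(u,[445,512],[153,168])),): 
        a=(150+u*190/800+.25)/.64;b=(180+v*60/253+.25)/.64
        print(u,atz(s,a,b,.105))
E
```

```text
eef_pos [ 0.46740924 -0.0939847   0.13866975]
eef_rot [2.40334924e+00 2.02107721e+00 1.48732097e-03]
force [0.38788931 0.42286863 1.36939803]
finger_gap -0.0017009515950558013
time_s 1.975
445 [0.48230942 0.00417481 0.105     ]
512 [ 0.47382979 -0.03708514  0.105     ]
118 [0.47882935 0.20535395 0.105     ]
658 [ 0.47538285 -0.12661018  0.105     ]
```

View pics/side1.png

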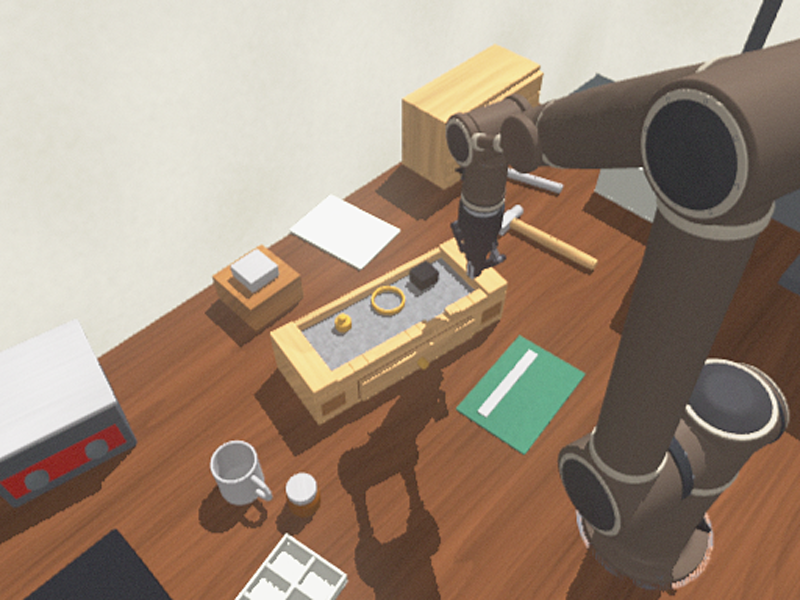

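View pics/wrist1.png

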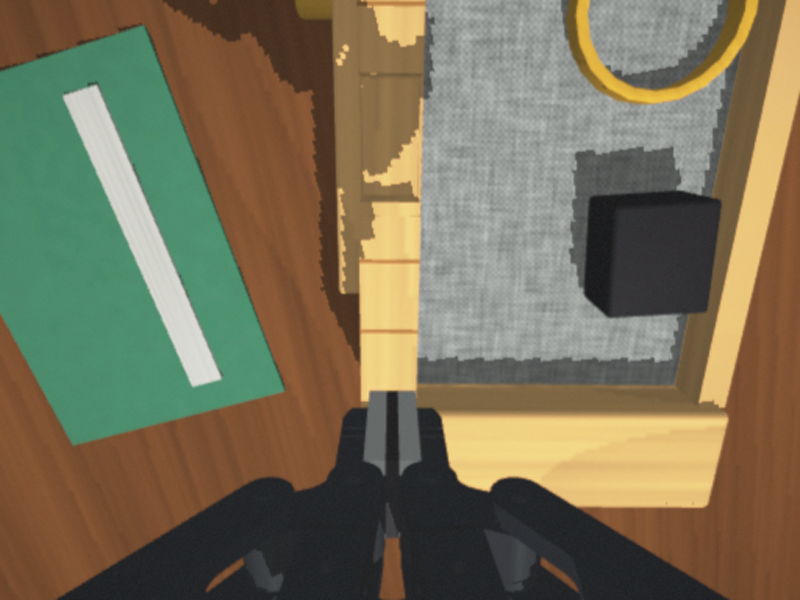

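The wrist view shows the rail between columns 360 and 420 (centre 390), with the shut fingers at 392, so they are aligned. The notch runs from about row 74 to row 200, and the end block is near row 400.

```bash
python3 - <<'E'
from h import *
s=pickle.load(open('pics/wrist1.pkl','rb'))
p=np.array([.55637918,.02863524]);a=-.17229368;c,q=np.cos(a),np.sin(a)
for u,v in[(360,330),(419,330),(360,200),(419,200),(360,74),(420,74),(362,2),(360,262)]:
    w=atz(s,u,v,.105)[:2]; d=w-p; print(u,v,w.round(4),(np.array([c*d[0]+q*d[1],-q*d[0]+c*d[1]])*1e3).round(1))
d=np.array([.46741,-.09398])-p;print('tcp',[c*d[0]+q*d[1],-q*d[0]+c*d[1]])
for _ in range(3): viewer.snapshot('top'); o=monitor.get_obs(); print(o['force'],o['eef_pos'])
E
```

```text
360 330 [ 0.4554 -0.0904] [ -79.1 -134.6]
419 330 [ 0.4797 -0.0947] [ -54.4 -134.6]
360 200 [ 0.4657 -0.0377] [-78.  -80.9]
419 200 [ 0.488  -0.0416] [-55.3 -80.9]
360 74 [0.4742 0.0062] [-77.1 -36.2]
420 74 [0.4953 0.0025] [-55.7 -36.2]
362 2 [0.4792 0.0285] [-76.  -13.4]
360 262 [ 0.461  -0.0618] [ -78.5 -105.4]
tcp [np.float64(-0.06663044789327176), np.float64(-0.13605291427849675)]
[ 0.68731715 -0.57829385  0.60840451] [ 0.4674229  -0.0939505   0.13877149]
[-0.15788263 -0.11513816  0.77492663] [ 0.46729821 -0.09387012  0.13864012]
[ 0.08410625  0.15826337 -0.70179992] [ 0.46716324 -0.09380034  0.13850828]
```

>>> move_arm([
  [[0,0,-0.028,0,0,0,0],[0,0,-0.028,0,0,0,0],[0,0,-0.002,0,0,0,0],[0,0,-0.002,0,0,0,0],[0,0,-0.002,0,0,0,0],[0,0,0,0,0,0,0],[0,0,0,0,0,0,0]],
])

```text
time_s: 3.1
eef_pos: [0.4669, -0.0936, 0.1071]
eef_rot: [2.403, 2.022, 0.001]
force: [0.5, 1.0, 0.4]
finger_gap: 0.001
finger_force: 0.0
```

>>> move_arm([
  [[0,0,-0.001,0,0,0,0],[0,0,-0.001,0,0,0,0],[0,0,0,0,0,0,0]],
])

```text
time_s: 3.48
eef_pos: [0.4666, -0.0935, 0.1057]
eef_rot: [-2.404, -2.023, 0.0]
force: [0.3, 0.1, -0.0]
finger_gap: 0.003
finger_force: 0.0
```

>>> move_arm([
  [[0,0,-0.001,0,0,0,0],[0,0,0,0,0,0,0]],
])

```text
time_s: 3.72
eef_pos: [0.4666, -0.0935, 0.1052]
eef_rot: [-2.404, -2.023, 0.0]
force: [0.1, 0.5, -0.0]
finger_gap: -0.001
finger_force: 0.0
```

>>> move_arm([
  [[0,0,-0.001,0,0,0,0],[0,0,0,0,0,0,0]],
])

```text
time_s: 3.98
eef_pos: [0.4666, -0.0935, 0.1047]
eef_rot: [-2.404, -2.023, 0.0]
force: [-0.0, 0.2, -0.5]
finger_gap: 0.0
finger_force: 0.0
```

>>> move_arm([
  [[0,0,-0.0006,0,0,0,0],[0,0,0,0,0,0,0]],
])

```text
time_s: 4.22
eef_pos: [0.4666, -0.0935, 0.1045]
eef_rot: [-2.404, -2.023, -0.0]
force: [0.9, -0.5, -0.7]
finger_gap: 0.005
finger_force: 0.0
```

>>> move_arm([
  [[0,0,-0.001,0,0,0,0],[0,0,0,0,0,0,0]],
])

```text
time_s: 4.47
eef_pos: [0.4666, -0.0935, 0.1039]
eef_rot: [-2.404, -2.022, 0.0]
force: [0.2, -1.0, 0.9]
finger_gap: -0.001
finger_force: 0.0
```

>>> move_arm([
  [[0,0,-0.0006,0,0,0,0],[0,0,0,0,0,0,0]],
])

```text
time_s: 4.72
eef_pos: [0.4666, -0.0935, 0.1037]
eef_rot: [-2.404, -2.023, 0.0]
force: [0.3, -0.4, 0.6]
finger_gap: 0.003
finger_force: 0.0
```

>>> move_arm([
  [[0,0,-0.0006,0,0,0,0],[0,0,0,0,0,0,0]],
])

```text
time_s: 4.97
eef_pos: [0.4666, -0.0935, 0.1033]
eef_rot: [-2.404, -2.023, 0.0]
force: [0.8, -0.2, 0.1]
finger_gap: -0.003
finger_force: 0.0
```

>>> move_arm([
  [[0,0,-0.0006,0,0,0,0],[0,0,0,0,0,0,0]],
])

```text
time_s: 5.22
eef_pos: [0.4666, -0.0935, 0.103]
eef_rot: [-2.404, -2.023, 0.0]
force: [0.0, 0.6, -0.2]
finger_gap: 0.002
finger_force: 0.0
```

>>> move_arm([
  [[0,0,-0.0006,0,0,0,0],[0,0,0,0,0,0,0]],
])

```text
time_s: 5.48
eef_pos: [0.4666, -0.0935, 0.1027]
eef_rot: [-2.404, -2.023, 0.0]
force: [-0.0, -0.6, 0.1]
finger_gap: -0.002
finger_force: 0.0
```

>>> move_arm([
  [[0,0,-0.0006,0,0,0,0],[0,0,0,0,0,0,0]],
])

```text
time_s: 5.72
eef_pos: [0.4666, -0.0935, 0.1024]
eef_rot: [-2.404, -2.023, 0.0]
force: [0.3, 0.4, 1.0]
finger_gap: -0.002
finger_force: 0.0
```

>>> move_arm([
  [[0,0,-0.0006,0,0,0,0],[0,0,0,0,0,0,0]],
])

```text
time_s: 5.98
eef_pos: [0.4666, -0.0935, 0.1021]
eef_rot: [-2.404, -2.023, 0.0]
force: [-0.0, -0.1, 0.2]
finger_gap: -0.002
finger_force: 0.0
```

>>> move_arm([
  [[0,0,-0.0006,0,0,0,0],[0,0,0,0,0,0,0]],
])

```text
time_s: 6.22
eef_pos: [0.4666, -0.0935, 0.1019]
eef_rot: [-2.404, -2.023, 0.0]
force: [0.9, -0.6, 0.2]
finger_gap: 0.004
finger_force: 0.0
```

```bash
python3 - <<'E'
from h import *
F=[]
for _ in range(3): s=viewer.snapshot('side'); o=monitor.get_obs(); F.append(o['force'])
print(np.mean(F,0),o['eef_pos'],o['moment'])
im=s['img'][:,:,::-1]; cv2.imwrite('pics/crop3.png',cv2.resize(im[120:240,250:410],(800,600),interpolation=cv2.INTER_CUBIC))
E
```

```text
[ 0.27572442  0.17873163 -0.0860161 ] [ 0.46665708 -0.09350084  0.10187549] [0.03990403 0.07081576 0.02366948]
```

View pics/crop3.png

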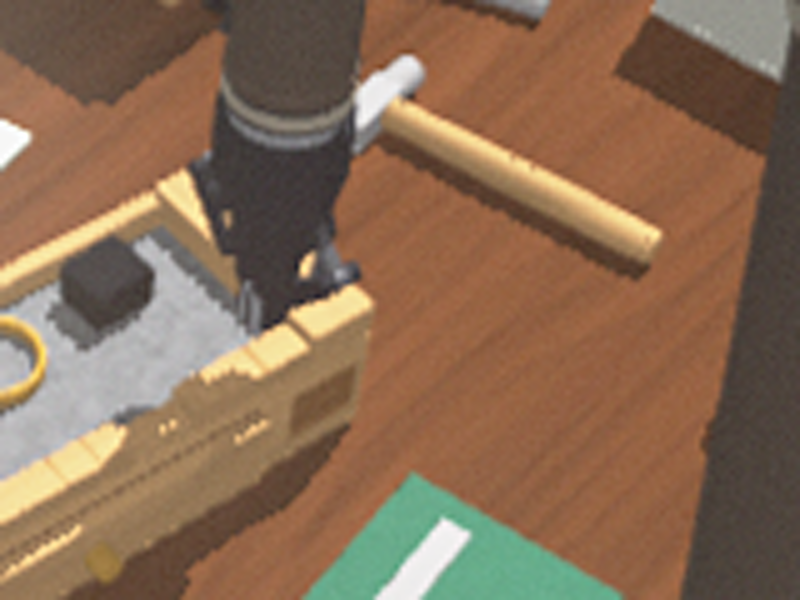

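```bash
python3 - <<'E'
from h import *
s=viewer.snapshot('side');E=np.array(s['extrinsics']);f=192/np.tan(np.radians(s['fov_y'])/2)
def pr(w):
    c=E[:3,:3]@w+E[:3,3]; u=np.array([f*c[0]/c[2]+s['cx'],f*c[1]/c[2]+s['cy']]); return ((u+.5-[250,120])*5).round()
p=np.array([.55637918,.02863524]);a=-.17229368;c,q=np.cos(a),np.sin(a)
def W(x,y,z): return np.array([p[0]+c*x-q*y,p[1]+q*x+c*y,z])
print('tcp',pr(np.array([.46666,-.0935,.1019])))
for l in[(-.08,-.17,.105),(-.056,-.17,.105),(-.08,-.17,.111),(-.08,-.22,.111),(-.08,-.136,.105),(-.056,-.136,.105),(-.08,-.081,.105),(-.08,-.22,0)]: print(l,pr(W(*l)))
E
```

```text
tcp [253. 364.]
(-0.08, -0.17, 0.105) [311. 348.]
(-0.056, -0.17, 0.105) [285. 324.]
(-0.08, -0.17, 0.111) [312. 342.]
(-0.08, -0.22, 0.111) [375. 305.]
(-0.08, -0.136, 0.105) [267. 373.]
(-0.056, -0.136, 0.105) [241. 349.]
(-0.08, -0.081, 0.105) [195. 415.]
(-0.08, -0.22, 0) [354. 420.]
```

```bash
python3 - <<'E'
from h import *
def pr(s,w):
    E=np.array(s['extrinsics']);f=192/np.tan(np.radians(s['fov_y'])/2)
    c=E[:3,:3]@w+E[:3,3]; u=np.array([f*c[0]/c[2]+s['cx'],f*c[1]/c[2]+s['cy']]); return ((u+.5)/.64).round(1)
for n in('side1','wrist1'):
    s=pickle.load(open(f'pics/{n}.pkl','rb'))
    for h in(0,.01,.019,.03,.04): print(n,h,pr(s,np.array([.4674,-.094,.1387+h])))
print(np.round(s['extrinsics'],3), s['fov_y'])
s=snap('wrist','wrist2'); print(pr(s,np.array([.46666,-.0935,.1019])), pr(s,np.array([.46666,-.0935,.105])))
a=snap('side','x'); im=a['img'][:,:,::-1]; b=cv2.resize(im[165:205,285:325],(600,600),interpolation=cv2.INTER_NEAREST)
w=cv2.resize(s['img'][:,:,::-1][200:300,200:300],(600,600),interpolation=cv2.INTER_CUBIC)
cv2.imwrite('pics/two.png',cv2.resize(np.hstack([b,w]),(800,400)))
E
```

```text
side1 0 [471.  288.2]
side1 0.01 [471.5 284.7]
side1 0.019 [471.9 281.4]
side1 0.03 [472.3 277.4]
side1 0.04 [472.8 273.8]
wrist1 0 [390.1 368.7]
wrist1 0.01 [390.  381.4]
wrist1 0.019 [390. 394.]
wrist1 0.03 [389.9 411.1]
wrist1 0.04 [389.8 428.7]
[[ 0.985 -0.172  0.002 -0.478]
 [-0.163 -0.931  0.327 -0.035]
 [-0.054 -0.322 -0.945  0.32 ]
 [ 0.     0.     0.     1.   ]] 58.07693006405275
[390.6 368.9] [390.5 372.7]
```

View pics/two.png

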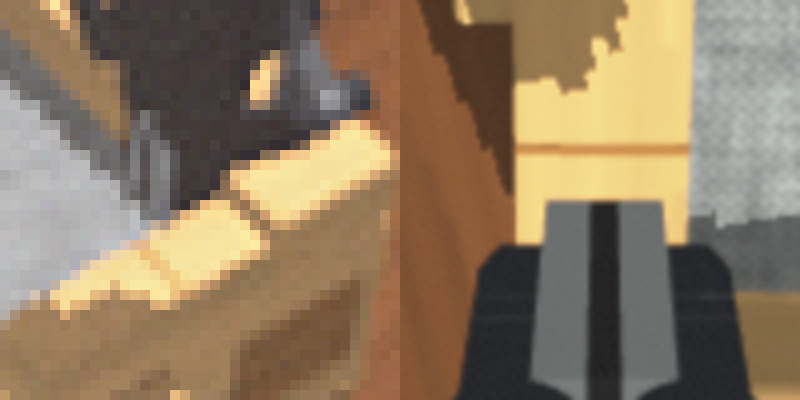

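The left panel shows the fingertips ending at the far edge of the rail's image. In the right panel they are centred over the rail. Taken together, the real tips are still above the rail by tens of mm, higher than the reported TCP suggests. I'll keep descending carefully.

>>> move_arm([
  [[0,0,-0.002,0,0,0,0],[0,0,-0.002,0,0,0,0],[0,0,0,0,0,0,0]],
])

```text
time_s: 6.9
eef_pos: [0.4665, -0.0935, 0.0997]
eef_rot: [-2.404, -2.022, 0.0]
force: [-0.9, 1.3, -1.0]
finger_gap: -0.0
finger_force: 0.0
```

>>> move_arm([
  [[0,0,-0.002,0,0,0,0],[0,0,-0.002,0,0,0,0],[0,0,0,0,0,0,0]],
])

```text
time_s: 7.28
eef_pos: [0.4665, -0.0935, 0.0977]
eef_rot: [-2.404, -2.022, 0.0]
force: [0.1, 0.0, -0.2]
finger_gap: -0.003
finger_force: 0.0
```

```bash
python3 - <<'E'
from h import *
o=monitor.get_obs(); print(o['force'],o['eef_pos'],o['moment'],arm.grip_point_offset,[k for k in dir(arm) if k[0]!='_'])
E
```

```text
[ 0.05103746  0.0495697  -0.15514512] [ 0.46651945 -0.09347604  0.09774132] [ 0.01681593  0.01549783 -0.02458277] 0.0187 ['IKError', 'grip_point_offset']
```

>>> move_arm([
  [[0,0,-0.002,0,0,0,0],[0,0,-0.002,0,0,0,0],[0,0,-0.002,0,0,0,0]],
])

```text
time_s: 7.65
eef_pos: [0.4666, -0.0935, 0.0948]
eef_rot: [-2.404, -2.023, -0.0]
force: [-1.1, -0.1, -0.2]
finger_gap: 0.003
finger_force: 0.0
```

>>> move_arm([
  [[0,0,-0.002,0,0,0,0],[0,0,-0.002,0,0,0,0],[0,0,0,0,0,0,0]],
])

```text
time_s: 8.02
eef_pos: [0.4665, -0.0935, 0.0928]
eef_rot: [-2.404, -2.023, 0.0]
force: [0.1, -0.0, -0.1]
finger_gap: -0.001
finger_force: 0.0
```

```bash
python3 - <<'E'
from h import *
s=viewer.snapshot('side');w=viewer.snapshot('wrist')
o=monitor.get_obs(); print(o['force'],o['eef_pos'])
b=cv2.resize(s['img'][:,:,::-1][165:215,275:325],(600,600),interpolation=cv2.INTER_NEAREST)
t=cv2.resize(w['img'][:,:,::-1][200:300,200:300],(600,600),interpolation=cv2.INTER_CUBIC)
cv2.imwrite('pics/two2.png',cv2.resize(np.hstack([b,t]),(800,400)))
E
```

```text
[-0.12415524 -0.32268993 -0.26868826] [ 0.46663837 -0.09349995  0.09287084]
```

View pics/two2.png

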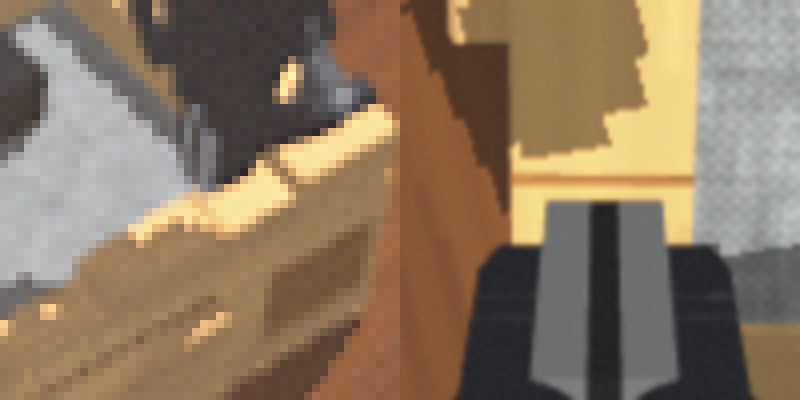

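Left panel: the tip at about (210,190) is still roughly 15 mm above the rail's top. I'll keep going down, checking the force.

>>> move_arm([
  [[0,0,-0.002,0,0,0,0],[0,0,-0.002,0,0,0,0],[0,0,-0.002,0,0,0,0]],
])

```text
time_s: 8.5
eef_pos: [0.4666, -0.0935, 0.0898]
eef_rot: [-2.404, -2.023, 0.0]
force: [-0.2, -0.5, 0.5]
finger_gap: -0.001
finger_force: 0.0
```

>>> move_arm([
  [[0,0,-0.002,0,0,0,0],[0,0,-0.002,0,0,0,0],[0,0,0,0,0,0,0]],
])

```text
time_s: 8.88
eef_pos: [0.4666, -0.0935, 0.0878]
eef_rot: [-2.404, -2.023, 0.0]
force: [-0.0, -0.0, -1.0]
finger_gap: -0.002
finger_force: 0.0
```

>>> move_arm([
  [[0,0,-0.002,0,0,0,0],[0,0,0,0,0,0,0]],
])

```text
time_s: 9.12
eef_pos: [0.4666, -0.0935, 0.0868]
eef_rot: [-2.404, -2.023, 0.0]
force: [-0.3, 0.8, 0.1]
finger_gap: 0.005
finger_force: 0.0
```

>>> move_arm([
  [[0,0,-0.002,0,0,0,0],[0,0,0,0,0,0,0]],
])

```text
time_s: 9.38
eef_pos: [0.4666, -0.0935, 0.0858]
eef_rot: [-2.404, -2.023, 0.0]
force: [0.4, -0.1, -0.4]
finger_gap: 0.001
finger_force: 0.0
```

>>> move_arm([
  [[0,0,-0.002,0,0,0,0],[0,0,-0.002,0,0,0,0],[0,0,0,0,0,0,0]],
])

```text
time_s: 9.75
eef_pos: [0.4665, -0.0935, 0.0837]
eef_rot: [-2.404, -2.022, 0.0]
force: [-0.9, -0.3, -0.5]
finger_gap: -0.004
finger_force: 0.0
```

>>> move_arm([
  [[0,0,-0.002,0,0,0,0],[0,0,-0.002,0,0,0,0],[0,0,0,0,0,0,0]],
])

```text
time_s: 10.12
eef_pos: [0.4665, -0.0935, 0.0817]
eef_rot: [-2.404, -2.022, 0.0]
force: [0.1, -0.3, 0.2]
finger_gap: -0.001
finger_force: 0.0
```

```bash
python3 - <<'E'
from h import *
s=viewer.snapshot('side');w=viewer.snapshot('wrist');t=viewer.snapshot('top')
pickle.dump((s,w,t),open('pics/set.pkl','wb'))
o=monitor.get_obs(); print(o['force'],o['eef_pos'],o['joints'])
# side: print grayscale of fingertip columns
g=cv2.cvtColor(s['img'],cv2.COLOR_RGB2HSV)
print('sat x=294..306,rows 178..204');print(g[178:204,294:307,1])
E
```

```text
[ 0.82194498  0.23248108 -0.0673882 ] [ 0.46669103 -0.09350775  0.08189071] [-2.89287295e-01  1.76222945e-01  2.06588354e+00  3.75520981e-05
  8.99427725e-01 -1.17467110e-01]
sat x=294..306,rows 178..204
[[  5  17  33  24  23  36  28  27  20  39  16  27  46]
 [  7   7  14  23  41  29  31  30  27  36  24  32  27]
 [  9  12  15  14  33  21  41  31  35  16  31  27  24]
 [  6   8  12  13   9   3  18  20  49  31  36  36  28]
 [  8   3   0  12   4  10  27  28  24  36  30  34  37]
 [  3   4   7  10   9  18  18  22  35  26  36  17  37]
 [  3   3   1   7  12  20  11  11  28  20  34  31  31]
 [  4   3   3   7  17  11   6   7  17  26  27  21  26]
 [  4   8   0   7   5   8   8  11  28  33  24  32  30]
 [  4   1   5   3  10  12   6   8  21  42  33  27 100]
 [  0   4   8   9  11   5   8  14  27  25  27  20 113]
 [  5   7  14  43  60   6  10   9  26  15  94  99 108]
 [ 14  38  73  88 106  68   4  21  34  88 104 106  93]
 [ 73  87 112 121 117  99  36  59 117 106  89  89  89]
 [111 120 112 112 105 111  94 106 119 116  94 101 105]
 [116 106 107 111 108 106 113 114 116 113 116 120 114]
 [105 109 108 112 108 111 109 114 111 110 110 106 104]
 [108 109 106 115 111 106 107 105 109 114 111 108 108]
 [108 104 108 105 111 104 105 114 103 110 110 111 105]
 [114 103 105 106 107 102 108 109 108 110 103 104 107]
 [106 108 109 110 108 104 111 108 111 110 111 113 108]
 [108 107 110 101 108 107 104 111 108 110 107 107 111]
 [113 105 112 110 105 108 112 108 108 108 112 105 108]
 [107 109 103 111 108 106 106 105 110 112 105 108 109]
 [106 110 111 105 107 111 113 107 110 113 106 111 110]
 [107 111 114 110 104 114 106 111 105 111 110 109 109]]
```

The tip now overlaps the rail's top in the side image, so it is not behind the rail. About 5–8 mm is left.

>>> move_arm([
  [[0,0,-0.002,0,0,0,0],[0,0,-0.002,0,0,0,0],[0,0,0,0,0,0,0]],
])

```text
time_s: 10.65
eef_pos: [0.4665, -0.0935, 0.0797]
eef_rot: [-2.404, -2.022, 0.0]
force: [0.2, -0.5, -0.6]
finger_gap: -0.003
finger_force: 0.0
```

>>> move_arm([
  [[0,0,-0.001,0,0,0,0],[0,0,-0.001,0,0,0,0],[0,0,0,0,0,0,0]],
])

```text
time_s: 11.02
eef_pos: [0.4666, -0.0935, 0.0788]
eef_rot: [-2.404, -2.023, 0.0]
force: [-0.2, -0.3, 0.1]
finger_gap: 0.0
finger_force: 0.0
```

>>> move_arm([
  [[0,0,-0.001,0,0,0,0],[0,0,-0.001,0,0,0,0],[0,0,0,0,0,0,0]],
])

```text
time_s: 11.4
eef_pos: [0.4666, -0.0935, 0.0778]
eef_rot: [-2.404, -2.023, 0.0]
force: [-0.5, 1.0, -0.8]
finger_gap: -0.003
finger_force: 0.0
```

>>> move_arm([
  [[0,0,-0.001,0,0,0,0],[0,0,-0.001,0,0,0,0],[0,0,0,0,0,0,0]],
])

```text
time_s: 11.78
eef_pos: [0.4666, -0.0935, 0.0768]
eef_rot: [-2.404, -2.023, 0.0]
force: [-0.4, 0.4, -0.8]
finger_gap: 0.001
finger_force: 0.0
```

>>> move_arm([
  [[0,0,-0.001,0,0,0,0],[0,0,-0.001,0,0,0,0],[0,0,0,0,0,0,0]],
])

```text
time_s: 12.15
eef_pos: [0.4666, -0.0935, 0.0758]
eef_rot: [-2.404, -2.023, 0.0]
force: [-0.4, 1.0, 0.3]
finger_gap: 0.001
finger_force: 0.0
```

>>> move_arm([
  [[0,0,-0.001,0,0,0,0],[0,0,-0.001,0,0,0,0]],
])

```text
time_s: 12.4
eef_pos: [0.4666, -0.0935, 0.0748]
eef_rot: [2.404, 2.023, -0.0]
force: [0.8, -0.1, -1.0]
finger_gap: -0.002
finger_force: 0.0
```

>>> move_arm([
  [[0,0,-0.001,0,0,0,0],[0,0,-0.001,0,0,0,0]],
])

```text
time_s: 12.65
eef_pos: [0.4666, -0.0935, 0.0738]
eef_rot: [-2.404, -2.023, 0.0]
force: [0.5, -0.4, 0.8]
finger_gap: 0.002
finger_force: 0.0
```

```bash
python3 - <<'E'
from h import *
F=[]
for _ in range(2): s=viewer.snapshot('side');F.append(monitor.get_obs()['force'])
print(F)
g=cv2.cvtColor(s['img'],cv2.COLOR_RGB2HSV);print(g[186:196,296:308,1])
E
```

```text
[array([-0.223957  ,  1.55681109, -0.60012066]), array([ 0.2649037 ,  0.24332667, -0.47355427])]
[[  2   2  16  15   2  11  27  32  27  34  26  41]
 [  4   6  17  12   8   5  30  27  35  28  13  20]
 [  4   5   6   5  10   6  16  29  21  23  94 114]
 [ 10   9  12   4   6   8  34  32  17  10 116 102]
 [ 69  55  15   4   6   9  19  17  18  49 109  89]
 [117 105  50  13   4   7  41  14  93 113  92 103]
 [113 116 105  26   8  16  67 103 116 103 107 117]
 [106 106 112  91  58  86 111 116 116 118 111 109]
 [105 108 112 112 101 109 109 108 119 109 105 110]
 [108 108 106 107 107 108 111 108 105 112 110 109]]
```

>>> move_arm([
  [[0,0,-0.0015,0,0,0,0],[0,0,-0.0015,0,0,0,0]],
])

```text
time_s: 13.0
eef_pos: [0.4667, -0.0935, 0.0724]
eef_rot: [2.404, 2.023, 0.0]
force: [0.3, -0.5, 0.2]
finger_gap: -0.0
finger_force: 0.0
```

>>> move_arm([
  [[0,0,-0.0015,0,0,0,0],[0,0,-0.0015,0,0,0,0]],
])

```text
time_s: 13.25
eef_pos: [0.4667, -0.0935, 0.0715]
eef_rot: [-2.403, -2.022, 0.001]
force: [-3.2, 0.8, 9.4]
finger_gap: 0.0
finger_force: 4.6
```

>>> move_arm([
  [[0,0,-0.0015,0,0,0,0],[0,0,-0.0015,0,0,0,0]],
])

```text
time_s: 13.5
eef_pos: [0.4667, -0.0935, 0.0715]
eef_rot: [-2.403, -2.022, 0.001]
force: [-6.5, 2.0, 19.2]
finger_gap: 0.004
finger_force: 9.5
```

```bash
python3 - <<'E'
from h import *
F=[]
for _ in range(2): s=viewer.snapshot('side');F.append(monitor.get_obs()['force'])
print(F); w=snap('wrist','wrist3')
g=cv2.cvtColor(s['img'],cv2.COLOR_RGB2HSV);print(g[188:198,296:308,1])
g=cv2.cvtColor(w['img'],cv2.COLOR_RGB2HSV);print(g[230:260,242,1],g[230:260,258,1])
E
```

```text
[array([-5.70714114,  1.41450063, 16.24683889]), array([-5.30141693,  1.5398323 , 14.98055072])]
[[  7   8  16   2   6   8  38  17  28  27  18  98]
 [ 11   7   6   6   6  11  25  20  20  26 114 111]
 [ 74  45  10   2   4  15  30  21  13  23 106  87]
 [117  70  25   2   2  20  39  27  87 111  97 104]
 [115  95  75  10  12   6  42  60 113 108 107 117]
 [110 111 108  40  32  65 100 117 122 119 109 113]
 [110 111 113  98  88  99 114 119 102 108 109 108]
 [106 110 110 111 109 110 109 103 108 107 106 114]
 [112 111 106 107 114 104 108 110 109 107 106 111]
 [110 111 105 110 108 114 109 112 114 110 108 109]]
[121 123 120 123 124 121 121 122 122 122 122 117 122 122 119 122 120 120
 116  98  29   5   7   9   7   7   9   7   7   5] [119 119 120 122 121 121 121 118 117 120 122 119 122 120 121 122 121 117
 119  94  29   7   9   7   9   9   7   5   7   9]
```

Contact came at TCP z ≈ 0.0715, with about 16 N. The real tips sit about 33 mm short of the reported TCP. I'll ease off to a light touch and feel along the rail.

>>> move_arm([
  [[0,0,0.001,0,0,0,0],[0,0,0.0008,0,0,0,0],[0,0,0,0,0,0,0]],
])

```text
time_s: 14.02
eef_pos: [0.4667, -0.0935, 0.0715]
eef_rot: [-2.403, -2.022, 0.001]
force: [-4.1, 1.0, 9.3]
finger_gap: -0.001
finger_force: 4.6
```

>>> move_arm([
  [[0.0014,0.0079,0,0,0,0,0],[0.0014,0.0079,0,0,0,0,0]],
])

```text
time_s: 14.28
eef_pos: [0.4692, -0.0872, 0.0715]
eef_rot: [2.4, 2.021, -0.001]
force: [-2.5, -4.3, 4.9]
finger_gap: -0.002
finger_force: 2.5
```

>>> move_arm([
  [[0.0014,0.0079,0,0,0,0,0],[0.0014,0.0079,0,0,0,0,0],[0.0014,0.0079,0,0,0,0,0],[0.0014,0.0079,0,0,0,0,0]],
])

```text
time_s: 14.78
eef_pos: [0.4724, -0.0713, 0.0715]
eef_rot: [2.4, 2.021, 0.0]
force: [-1.4, -4.9, 4.7]
finger_gap: 0.001
finger_force: 2.6
```

>>> move_arm([
  [[0.0014,0.0079,0,0,0,0,0],[0.0014,0.0079,0,0,0,0,0],[0.0014,0.0079,0,0,0,0,0]],
])

```text
time_s: 15.15
eef_pos: [0.4745, -0.0594, 0.0716]
eef_rot: [2.4, 2.021, 0.0]
force: [-1.4, -3.2, 6.2]
finger_gap: 0.002
finger_force: 2.7
```

>>> move_arm([
  [[0.001,0.0059,0,0,0,0,0],[0.001,0.0059,0,0,0,0,0],[0,0,0,0,0,0,0]],
])

```text
time_s: 15.52
eef_pos: [0.4756, -0.0532, 0.0715]
eef_rot: [2.4, 2.021, 0.001]
force: [0.2, -1.5, 6.0]
finger_gap: -0.001
finger_force: 2.7
```

>>> move_arm([
  [[0.0006,0.0059,0,0,0,0,0],[0.0006,0.0059,0,0,0,0,0],[0.0006,0.0059,0,0,0,0,0],[0.0006,0.0059,0,0,0,0,0]],
])

```text
time_s: 16.02
eef_pos: [0.4768, -0.0416, 0.0715]
eef_rot: [2.4, 2.021, 0.001]
force: [0.1, -3.8, 5.5]
finger_gap: -0.002
finger_force: 2.5
```

>>> move_arm([
  [[0.0008,0.0059,0,0,0,0,0],[0.0008,0.0059,0,0,0,0,0],[0.0008,0.0059,0,0,0,0,0],[0.0008,0.0059,0,0,0,0,0]],
])

```text
time_s: 16.52
eef_pos: [0.476, -0.0276, 0.0697]
eef_rot: [-2.403, -2.021, 0.0]
force: [0.3, -0.0, -0.4]
finger_gap: -0.0
finger_force: 0.0
```

The force vanished and z dropped by about 2 mm at chest y ≈ -69 mm, so the tips are in the notch. I'll move on to its centre and press down.

>>> move_arm([
  [[0.0025,0.0098,0,0,0,0,0],[0.0025,0.0098,0,0,0,0,0],[0,0,-0.006,0,0,0,0],[0,0,-0.006,0,0,0,0],[0,0,0,0,0,0,0]],
])

```text
time_s: 17.15
eef_pos: [0.4788, -0.0186, 0.0638]
eef_rot: [-2.403, -2.022, 0.001]
force: [-0.4, -0.5, 0.1]
finger_gap: 0.001
finger_force: 0.0
```

>>> move_arm([
  [[0,0,-0.002,0,0,0,0],[0,0,-0.002,0,0,0,0],[0,0,0,0,0,0,0]],
])

```text
time_s: 17.52
eef_pos: [0.4792, -0.0187, 0.0622]
eef_rot: [-2.404, -2.023, 0.0]
force: [0.2, 0.8, 0.5]
finger_gap: 0.0
finger_force: 0.0
```

>>> move_arm([
  [[0,0,-0.002,0,0,0,0],[0,0,-0.002,0,0,0,0],[0,0,0,0,0,0,0]],
])

```text
time_s: 17.9
eef_pos: [0.4794, -0.0187, 0.0605]
eef_rot: [2.404, 2.022, 0.0]
force: [-0.8, -0.4, 3.5]
finger_gap: -0.002
finger_force: 1.9
```

>>> move_arm([
  [[0,0,-0.0015,0,0,0,0],[0,0,-0.0015,0,0,0,0],[0,0,-0.0015,0,0,0,0],[0,0,-0.0015,0,0,0,0],[0,0,-0.0015,0,0,0,0],[0,0,-0.0015,0,0,0,0]],
])

```text
time_s: 18.65
eef_pos: [0.4794, -0.0187, 0.0558]
eef_rot: [2.404, 2.022, 0.0]
force: [-0.3, 0.1, 4.7]
finger_gap: -0.001
finger_force: 2.5
```

>>> move_arm([
  [[0,0,-0.0015,0,0,0,0],[0,0,-0.0015,0,0,0,0],[0,0,-0.0015,0,0,0,0],[0,0,-0.001,0,0,0,0]],
])

```text
time_s: 19.15
eef_pos: [0.4794, -0.0187, 0.0534]
eef_rot: [2.404, 2.023, -0.0]
force: [-2.3, 0.6, 10.3]
finger_gap: 0.001
finger_force: 5.2
```

>>> move_arm([
  [[0,0,-0.001,0,0,0,0],[0,0,-0.001,0,0,0,0]],
])

```text
time_s: 19.4
eef_pos: [0.4794, -0.0187, 0.0533]
eef_rot: [-2.403, -2.023, 0.001]
force: [-5.0, 1.1, 17.2]
finger_gap: -0.002
finger_force: 8.5
```

The tongue is at its hard stop: z stays at 0.0533 while the force climbs to 17 N. I'll draw clear straight up.

>>> move_arm([
  [[0,0,0,0,0,0,0],[0,0,0.004,0,0,0,0],[0,0,0.02,0,0,0,0],[0,0,0.06,0,0,0,0],[0,0,0.1,0,0,0,0],[0,0,0.1,0,0,0,0],[-0.1,0,0.06,0,0,0,0],[-0.1,0,0,0,0,0,0]],
])

```text
time_s: 20.4
eef_pos: [0.3804, -0.019, 0.227]
eef_rot: [2.4, 2.02, 0.006]
force: [-0.4, 0.0, 1.1]
finger_gap: -0.004
finger_force: 0.0
```

>>> move_arm([
  [[0,-0.1,0,0,0,0,0],[0,-0.1,0,0,0,0,0],[0,-0.1,0,0,0,0,0],[0,0,0,0,0,0,0],[0,0,0,0,0,0,0]],
])

```text
time_s: 21.02
eef_pos: [0.3787, -0.1681, 0.2236]
eef_rot: [-2.404, -2.02, -0.0]
force: [-0.7, 0.3, 0.1]
finger_gap: -0.002
finger_force: 0.0
```

```bash
python3 - <<'E'
from h import *
s=snap('side','fin');t=snap('top','fint')
a=cv2.resize(s['img'][:,:,::-1][140:290,160:340],(480,400),interpolation=cv2.INTER_CUBIC);b=cv2.resize(t['img'][:,:,::-1][140:260,150:350],(320,192))
c=np.zeros((400,800,3),np.uint8);c[:,:480]=a;c[:192,480:]=b;cv2.imwrite('pics/final.png',c)
o=monitor.get_obs();print(o['force'],o['eef_pos'],o['time_s'])
E
```

```text
[ 0.12414723 -1.0251467  -0.08098614] [ 0.3789624  -0.16745499  0.22367016] 21.125
```

View pics/final.png

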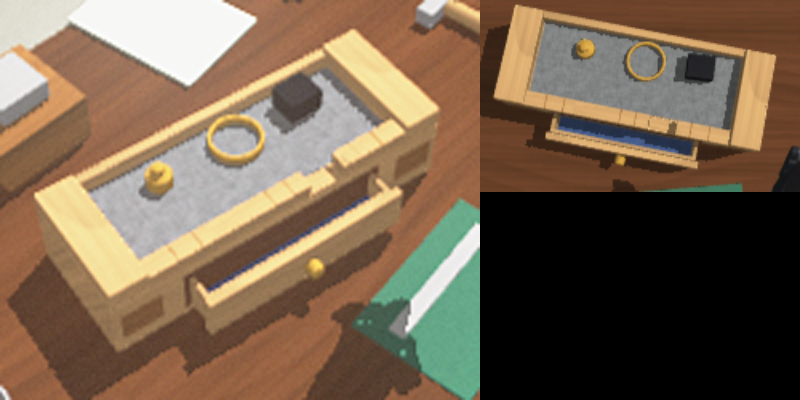

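The drawer is open (knob at about (316,268) in the left panel). The weight, bangle and ring box haven't moved, and the arm is clear.

```bash
python3 -c "
from plant import workorder
print(workorder.close_job())"
```

```text
the job is handed in; nothing more can be done
None
```

I felt along the rail from the right end, found the notch and pressed the tongue to its stop; the drawer sprang open, the arm is clear, and the job was handed in at about 21 s, though the first touch briefly reached about 19 N before I eased it to about 5 N.

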